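# Gauge the thick furniture leg and bin it as a reject

## Task

One of the two white wooden furniture legs standing on the bench looks too thick: check the thicker one by lowering it, foot first and upright, down the middle of the stacked ring gauge until the bottom ring stops it, and let it rest against that ring for a moment. Then lift it out and put it in the wire reject basket, lowering its foot well below the rim before you let go, and leave it in there in any position. Leave the slim leg standing where it is and do not disturb the glue bottle, the screw jar or the wrench.

Things in the scene. Friction and masses are not known exactly. Their poses are not given: they have to be found in the camera images.
- thick_leg_mid (a point): Thicker leg: white-painted wooden cylinder 40 mm in diameter, 150 mm long, upright, with a steel stud (8 mm diameter, 12 mm tall) on top; about 0.13 kg. This point is the middle of the wood, 75 mm above the foot; z points to the stud. In the gauge its lowest 60 mm is below the top ring: grip it about 30 mm below the wooden top. Stands at the near or the far place.
- slim_leg_mid (a point): Slim leg: same white paint, length and stud, but 30 mm in diameter; about 0.08 kg. This point is its middle, 75 mm above the foot. Stays standing. Takes the other place, 80 mm or more from the thick leg, axis to axis.
- gauge_mouth (a point): Ring gauge fixed to the bench: plywood base 130 x 130 mm, three level steel rings above one another on one upright axis, 90 mm outside diameter, 8 mm thick. Inside diameters: top 56, middle 47, bottom 34 mm; upper faces 100, 70, 40 mm above the bench. This point: on the axis, at the top ring's upper face; z up. Three thin posts just outside the rings rise to 103 mm, up to 51 mm from the axis.
- gauge_stop (a point): Point on the gauge's axis at the upper face of the bottom ring, 40 mm above the bench, where the thick leg's foot comes to rest after passing the top and middle rings; z is up.
- basket_in (a point): Wire reject basket, open-topped, fixed to the bench: 200 mm (its x) by 250 mm (its y) outside, walls 5 mm, rim 90 mm above the bench. This point is the centre of its inner floor, 6 mm above the bench; x and y run along its sides, z is up. It stands to the left or the right of the legs, the gauge on the other side.
- offcut: Loose flat wooden offcut 35 x 120 x 18 mm lying in the basket along its +x wall; origin at the centre of its underside. It may be pushed about in there.
- glue: Yellow glue bottle, 60 mm diameter, 170 mm tall, upright beyond the work; origin at the centre of its underside. Leave alone.
- screw_jar: Glass jar with dark lid, 80 mm diameter, 100 mm tall, beyond the work; origin at the centre of its underside. Leave alone.
- wrench: Steel wrench 190 mm long lying flat beyond the work, along its own x; origin at its underside. Leave alone.
Things that resemble listed ones, but are neither listed nor needed, are in the scene too. Leave any green, pink or purple look-alike of the part that bears thick_leg_mid alone.

How it is judged:
By the outcome, as a careful person would: the job done as asked, in the order asked, and still so for the second after the job is handed in, with the robot touching nothing.
It also fails if it takes over 58 s, if anything falls off the work surface, if the arm or the gripper's body presses on something with over 40 N, if the wrist force passes 120 N, or if a joint passes its speed limit or range.

## Robot

A 6-joint arm with a two-finger parallel gripper is mounted at the origin on the work surface. World frame = base frame: x ahead of the robot, y to its left, z up, the work surface at z = 0. Lengths are in m, angles in rad, forces in N, time in s.
With the tool pointing down it reaches from about 0.325 to 0.85 m from the base axis. Payload 15.5 kg.
Tool frame: the origin (TCP) lies at the very end of the fingers, on their centre line; the grasp point (between the pads) lies 19 mm behind it; z points along the fingers, y is the line along which they close (so a half turn about z gives the same grasp; the last joint's range is limited). The gripper opens to 91 mm and grips with 3 to 60 N. Pads are 32 mm wide; open, the fingers measure 118 mm over their backs; the gripper's body (76 mm by 178 mm) begins 60 mm behind the grasp point.
Start: joints at [1.171, 0.494, 1.345, -0, 1.302, -0.096], TCP at [0.187, 0.596, 0.214] pointing down, gripper open.
Joint ranges: [-2.91, 2.91], [-0.82, 2.16], [0.22, 2.67], [-1.22, 4.37], [0.12, 2.79], [-3.08, 3.08]. Speed limits (rad/s): [1.89, 1.89, 2.57, 3.01, 3.01, 3.01].

## Interface

Orientations are given as [roll, pitch, yaw] about the fixed x, y, z axes, in that order (R = Rz(yaw) Ry(pitch) Rx(roll)).
In Python, from plant import * gives the robot as it stands.
- The arm moves only by the tool carry_out, never from a script. Its argument "rows" is text: rows parted by semicolons, each of 6 numbers parted by spaces: the shift along the tool's x, y, z in mm, then the turn, a rotation vector about the tool's x, y, z in rad. A call has 1 to 8 rows; each row is the pose to reach, as a shift and turn from the pose commanded when the call began, along the tool's axes at that moment; what a row does not reach only later rows make up. A row lasts 1/12 s, in which the tool goes at most 41.7 mm and 7.16 degrees, less where a joint would pass 70% of its speed; a pose out of reach is approached as far as the arm can. A call with a gripper value outside its range is refused whole. "claw" is the opening, from -1 (shut) to 1 (fully open), set as the call begins (left out, the last holds). The fingers move at their own pace and stop on an object; "force" is the grip in N (left out, the last holds). Time passes only in rows, so rows that repeat a pose let the fingers close. It gives the time, the measured TCP pose, the force, the opening and the grip force at its end, in the units of the state.
- sense(): the state, without advancing time (a new reading comes with each control period).
- camera(name): name is "side" or "top" or "wrist"; returns (picture, depth): 384x512x3 uint8, red, green, blue; 384x512 float32, m along the optical axis (not along the pixel's ray), 0 where there is no reading.
- camera_params(name): a dict with "mtx" (3x3 intrinsics, pixels), "R" (3x3) and "t" (3): a world point X has camera coordinates R X + t. Camera axes: x right, y down, z forward; pixel columns grow to the right and rows downward; lengths in m; the calibration is good to about 2 mm. A picture is of the moment at which its call begins: read the wrist's pose just before it. camera_params takes no time and is no camera call; for the wrist camera it gives the pose at the moment of the call.
- close_job(): hands the job in; it is judged then, once.
Trained networks look in the newest picture that a camera, given by its name, has taken for a name from the list of things; names that differ only in an ending like _2 or _b are one class to them, and where a whole thing is asked for, a point or a joint stands for the part that bears it (a point fixed in the world has none). Each returns a list of dicts, best first, with "conf" (0 to 1); they miss things now and then, are a little off and sometimes report something else, mostly with a low value. They report only what shows in the picture. A call takes as long as a camera call. They do not tell look-alikes from the thing itself.
- look_for(camera, label): "xyz" ([x, y, z] in m, in world coordinates, good to about 4 mm: the middle of the surface that is visible of it).
- trace(camera, label): "pixels" (384x512 bool, what is visible of it).
The state is a dict: "time": time; "joints": joint angles; "qd": joint speeds; "joint_torque": joint torques, N m; "tool_pos": TCP position; "tcp_rot": TCP orientation; "wrist_force": force on the tool from outside, world axes, zero at the start; "wrist_torque": the same for the moment, N m; "width": opening from 0.0 (shut) to 1.0 (fully open); "grip_force": force on a finger pad.
Only numpy, scipy, OpenCV 4.12 (cv2) and the standard library are available. Lean on these libraries where they do the work, as an engineer would, in place of code of your own. Each camera call takes 0.05 s, during which the arm holds its last target. There are 200 camera calls.

## Working session

There is one attempt and no reset: what is moved stays moved. The work goes in short steps, Python scripts to look and compute and a tool call to move; the robot and the scene stay as the last step left them, time stands still between calls to the robot, and variables do not carry over. Pictures are saved under pics/ and viewed, at most 10 in all, crops included, and the job is handed in when it is done.

Besides the shell and the picture viewer there is one more tool, called after ">>>" as name(argument=value, ...) on one line, values as JSON. carry_out: Moves the arm, as the interface text tells. Its arguments: {"type":"object","properties":{"rows":{"type":"string"},"claw":{"type":"number"},"force":{"type":"number"}},"required":["rows"]}

```bash
mkdir -p pics; cat > h.py <<'E'
from plant import *
import numpy as np, cv2
from scipy.spatial.transform import Rotation as Ro
def snap(n,f):
    p=camera_params(n); im,d=camera(n); cv2.imwrite(f'pics/{f}.png',im[:,:,::-1]); return im,d,p
def cloud(d,p,m=None):
    v,u=np.nonzero((d>0) if m is None else ((d>0)&m)); z=d[v,u]; K=p['mtx']
    X=np.c_[(u-K[0,2])*z/K[0,0],(v-K[1,2])*z/K[1,1],z]
    return (X-np.array(p['t']))@np.array(p['R'])
def proj(x,p):
    c=np.array(p['R'])@x+np.array(p['t']); q=np.array(p['mtx'])@c; return (q[:2]/q[2]).round().astype(int)
E
python3 - <<'E'
from h import *
ims=[]
for n in('top','side'):
    im,d,p=snap(n,n); ims.append(im)
    np.savez(f'{n}.npz',im=im,d=d,R=p['R'],t=p['t'],mtx=p['mtx'])
    for l in('thick_leg_mid','slim_leg_mid','gauge_mouth','basket_in','offcut','glue','screw_jar','wrench'):
        for r in look_for(n,l)[:4]: print(n,l,np.round(r['xyz'],3),round(r['conf'],2),proj(r['xyz'],p))
cv2.imwrite('pics/both.png',np.vstack(ims)[:,:,::-1])
s=sense();print(s['time'],s['tool_pos'],s['tcp_rot'])
E
```

```text
top thick_leg_mid [ 0.364 -0.052  0.145] 0.64 [283 287]
top thick_leg_mid [ 0.516 -0.006  0.15 ] 0.58 [271 214]
top thick_leg_mid [0.37  0.062 0.152] 0.55 [230 277]
top thick_leg_mid [0.489 0.29  0.029] 0.42 [150 217]
top slim_leg_mid [ 0.587 -0.007  0.138] 0.73 [275 184]
top gauge_mouth [ 0.463 -0.279  0.016] 0.94 [376 259]
top gauge_mouth [ 0.585 -0.004  0.137] 0.68 [274 185]
top basket_in [0.492 0.287 0.032] 0.57 [151 216]
top offcut [0.547 0.252 0.024] 0.8 [170 197]
top offcut [ 0.735 -0.188  0.009] 0.51 [348 151]
top glue [0.724 0.145 0.112] 0.82 [219 124]
top glue [0.548 0.253 0.023] 0.41 [170 196]
top screw_jar [0.738 0.032 0.099] 0.62 [266 126]
top wrench [ 0.735 -0.185  0.011] 0.89 [347 151]
top wrench [0.491 0.287 0.031] 0.42 [151 216]
side thick_leg_mid [0.524 0.011 0.095] 0.95 [257 181]
side thick_leg_mid [0.374 0.087 0.092] 0.94 [323 213]
side thick_leg_mid [ 0.364 -0.039  0.12 ] 0.88 [331 166]
side thick_leg_mid [0.441 0.017 0.09 ] 0.66 [293 188]
side slim_leg_mid [0.596 0.005 0.09 ] 0.94 [226 178]
side gauge_mouth [ 0.462 -0.261  0.043] 0.61 [291 133]
side gauge_mouth [0.719 0.176 0.093] 0.28 [151 225]
side basket_in [0.439 0.023 0.09 ] 0.15 [294 190]
side offcut [0.549 0.268 0.023] 0.93 [226 295]
side glue [0.72  0.177 0.096] 0.91 [150 225]
side screw_jar [0.735 0.049 0.084] 0.87 [162 186]
side wrench [ 0.736 -0.187  0.007] 0.6 [190 150]
0.9 [0.18696762 0.59637782 0.21393841] [3.14158150e+00 1.01373663e-05 2.83778079e+00]
```

View pics/top.png

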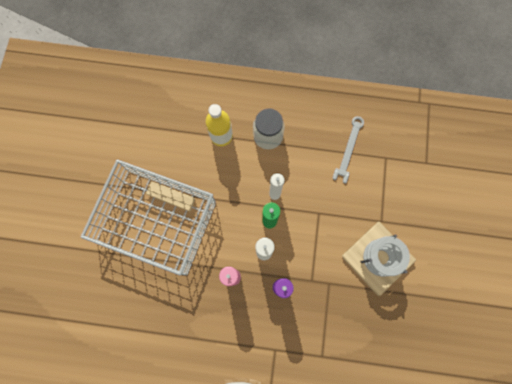

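View pics/side.png

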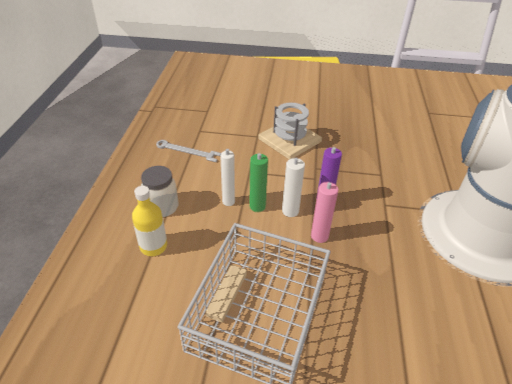

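White candidates: top (276,186)/side (228,178) and top (264,249)/side (293,188). The second looks thicker. Green, pink and purple are look-alikes. I'll check the widths by measurement and in a crop.

```bash
cat > m.py <<'E'
from h import *
from scipy.optimize import least_squares
def ld(n):
    z=np.load(n+'.npz'); return z['im'],z['d'],z
def full(z):
    d=z['d']; K=z['mtx']; v,u=np.indices(d.shape)
    X=np.stack([(u-K[0,2])*d/K[0,0],(v-K[1,2])*d/K[1,1],d],-1)
    return (X-z['t'])@z['R']
E
python3 - <<'E'
from m import *
C={}
for n in('top','side'):
    im,d,z=ld(n); X=full(z); C[n]=X; hsv=cv2.cvtColor(im,cv2.COLOR_RGB2HSV)
    for nm,c in(('thick',(.437,.008)),('slim',(.592,0)),('green',(.52,0)),('pink',(.37,.075)),('purple',(.362,-.045))):
        r=np.hypot(X[...,0]-c[0],X[...,1]-c[1])
        m=(d>0)&(r<.035)&(X[...,2]>.03)&(X[...,2]<.2)
        P=X[m]; S=P[(P[:,2]>.03)&(P[:,2]<.14)]
        f=least_squares(lambda q:np.hypot(S[:,0]-q[0],S[:,1]-q[1])-q[2],[*c,.018],loss='soft_l1',f_scale=.002)
        T=P[(P[:,2]>.143)&(P[:,2]<.156)]
        print(n,nm,len(S),f.x.round(4),'topface',np.median(T,0).round(4),len(T),'zmax',np.percentile(P[:,2],[90,99]).round(3))
    r=np.hypot(X[...,0]-.463,X[...,1]+.275); m=(d>0)&(r<.06)
    for a,b in((.095,.108),(.085,.108),(.06,.075),(.03,.045)):
        P=X[m&(X[...,2]>a)&(X[...,2]<b)]; 
        if len(P)<10: print(n,a,len(P)); continue
        (cx,cy),rr=cv2.minEnclosingCircle((P[:,:2]*1000).astype(np.float32)); print(n,'gauge',a,len(P),round(cx),round(cy),round(rr),P[:,2].mean().round(4))
    r=np.hypot(X[...,0]-.49,X[...,1]-.28); P=X[(d>0)&(r<.19)&(X[...,2]>.08)&(X[...,2]<.1)]
    print(n,'basket rim',len(P),cv2.minAreaRect((P[:,:2]*1000).astype(np.float32)),P[:,2].mean())
im=cv2.imread('pics/side.png')[95:255,200:360]; a=cv2.resize(im,(600,600),interpolation=cv2.INTER_CUBIC); cv2.imwrite('pics/crop.png',a)
E
```

```text
top thick 41 [ 0.4442 -0.0028  0.0198] topface [ 0.4435 -0.0024  0.1492] 252 zmax [0.152 0.161]
top slim 125 [ 0.5961 -0.0111  0.0146] topface [ 0.5936 -0.0111  0.1489] 121 zmax [0.151 0.163]
top green 110 [ 0.5245 -0.0065  0.0198] topface [ 0.5231 -0.0063  0.1491] 237 zmax [0.151 0.161]
top pink 37 [0.3727 0.0657 0.0197] topface [0.3722 0.0652 0.149 ] 262 zmax [0.151 0.163]
top purple 27 [ 0.3638 -0.0547  0.0198] topface [ 0.3635 -0.0542  0.149 ] 266 zmax [0.151 0.162]
top gauge 0.095 800 467 -288 51 0.0996
top gauge 0.085 824 467 -288 51 0.0994
top gauge 0.06 300 465 -281 44 0.0693
top gauge 0.03 262 465 -278 42 0.0392
top basket rim 1132 ((484.8743896484375, 279.3359375), (252.92050170898438, 202.2218780517578), 77.48176574707031) 0.08972400480193546
side thick 630 [4.423e-01 1.000e-04 1.960e-02] topface [0.4422 0.0058 0.1488] 181 zmax [0.149 0.16 ]
side slim 461 [ 0.5944 -0.0082  0.0146] topface [ 0.5927 -0.0024  0.1486] 100 zmax [0.149 0.16 ]
side green 622 [ 0.5225 -0.0035  0.0196] topface [0.521  0.0018 0.1487] 174 zmax [0.149 0.16 ]
side pink 678 [0.3711 0.0688 0.0196] topface [0.3724 0.0743 0.1488] 216 zmax [0.149 0.159]
side purple 420 [ 0.3621 -0.0516  0.0195] topface [ 0.3627 -0.0458  0.1487] 166 zmax [0.149 0.159]
side gauge 0.095 347 464 -283 50 0.0988
side gauge 0.085 410 464 -283 50 0.0978
side gauge 0.06 328 468 -282 50 0.0682
side gauge 0.03 290 468 -279 48 0.0383
side basket rim 1865 ((483.7099609375, 282.6455993652344), (253.6351776123047, 202.3326416015625), 77.5623779296875) 0.08948325947443662
```

View pics/crop.png

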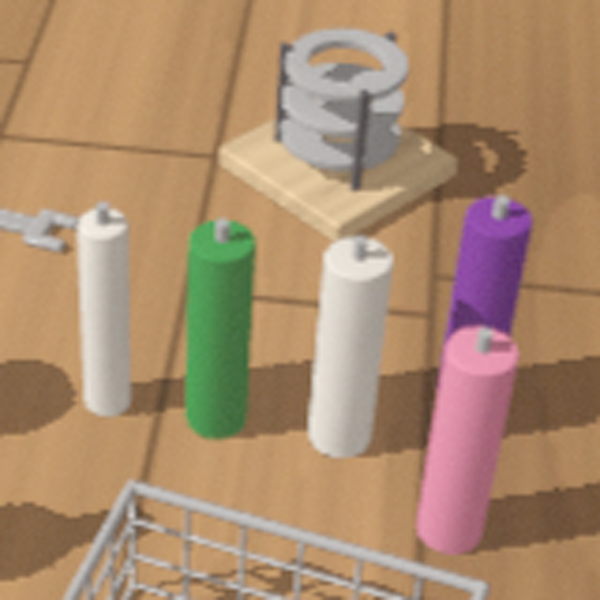

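Crop: white at (355,340) is the thick leg (fitted diameter 39–40 mm; axis at about 0.443,-0.001). White at (103,310) is the slim one (29 mm). Green, pink and purple are decoys. I'll head to the gauge first for a close look.

```bash
cat > go.py <<'E'
from h import *
import sys
def rel(x,y,z,yaw):
    s=sense(); R=Ro.from_euler('xyz',s['tcp_rot']); d=R.inv().apply(np.array([x,y,z])-s['tool_pos'])*1000
    w=(R.inv()*Ro.from_euler('xyz',[np.pi,0,yaw])).as_rotvec()
    print('t',round(s['time'],2),'pos',np.round(s['tool_pos'],4),'rot',np.round(s['tcp_rot'],3),'F',np.round(s['wrist_force'],1),'w',round(s['width'],3),'g',round(s['grip_force'],1),'q6',np.round(s['joints'],2)[[0,5]])
    print('ROW',*d.round(1),*w.round(3), 'dist',np.linalg.norm(d).round())
if __name__=='__main__': rel(*map(float,sys.argv[1:5]))
E
python3 go.py .465 -.215 .33 3.1416; python3 -c "
from h import *
p=camera_params('wrist');s=sense();R=np.array(p['R']);print(-R.T@p['t']-s['tool_pos'],R.T[:,2],p['mtx'])"
```

```text
t 0.9 pos [0.187  0.5964 0.2139] rot [3.142 0.    2.838] F [ 0.1 -0.1 -0.5] w 0.997 g 0.0 q6 [ 1.17 -0.1 ]
ROW -508.0 -691.0 -116.1 0.0 0.0 -0.304 dist 866.0
[-0.08046421  0.02542172  0.16938843] [ 0.28228952 -0.08892811 -0.95519863] [[276.7739592    0.         252.0894154 ]
 [  0.         276.7739592  192.34937444]
 [  0.           0.           1.        ]]
```

```bash
python3 go.py .435 -.26 .28 3.1416
```

```text
t 0.9 pos [0.187  0.5964 0.2139] rot [3.142 0.    2.838] F [ 0.1 -0.1 -0.5] w 0.997 g 0.0 q6 [ 1.17 -0.1 ]
ROW -492.9 -743.0 -66.1 0.0 0.0 -0.304 dist 894.0
```

>>> carry_out(rows="-30 -30 -66 0 0 0;-60 -60 -66 0 0 -.05;-150 -220 -66 0 0 -.1;-150 -220 -66 0 0 -.15;-200 -300 -66 0 0 -.2;-230 -345 -66 0 0 -.25;-250 -375 -66 0 0 -.304;-270 -405 -66 0 0 -.304")

```text
time: 1.57
tool_pos: [0.2767, 0.2996, 0.2768]
tcp_rot: [3.141, 0.001, -3.137]
wrist_force: [2.0, 0.2, 0.1]
width: 1.0
grip_force: 0.0
```

```bash
python3 go.py .435 -.26 .28 3.1416
```

```text
t 1.57 pos [0.2767 0.2996 0.2768] rot [ 3.141e+00  1.000e-03 -3.137e+00] F [2.  0.2 0.1] w 1.0 g 0.0 q6 [ 0.68 -0.9 ]
ROW -155.7 -560.4 -3.3 0.0 0.001 0.005 dist 582.0
```

>>> carry_out(rows="-156 -560 -3 0 0 0;-156 -560 -3 0 0 0;-156 -560 -3 0 0 0;-156 -560 -3 0 0 0;-156 -560 -3 0 0 0;-156 -560 -3 0 0 0;-156 -560 -3 0 0 0;-156 -560 -3 0 0 0")

```text
time: 2.23
tool_pos: [0.3634, -0.009, 0.2787]
tcp_rot: [-3.142, 0.001, -3.141]
wrist_force: [1.2, 0.8, -0.1]
width: 0.999
grip_force: 0.0
```

```bash
python3 go.py .435 -.27 .28 3.1416
```

```text
t 2.23 pos [ 0.3634 -0.009   0.2787] rot [-3.142e+00  1.000e-03 -3.141e+00] F [ 1.2  0.8 -0.1] w 0.999 g 0.0 q6 [-0.19 -1.76]
ROW -71.6 -261.1 -1.3 -0.0 0.001 0.0 dist 271.0
```

>>> carry_out(rows="-71 -255 -1 0 0 0;-71 -255 -1 0 0 0;-71 -255 -1 0 0 0;-71 -255 -1 0 0 0;-71 -255 -1 0 0 0;-71 -255 -1 0 0 0;-71 -255 -1 0 0 0;-71 -255 -1 0 0 0")

```text
time: 2.9
tool_pos: [0.4351, -0.2656, 0.2789]
tcp_rot: [-3.141, 0.0, 3.139]
wrist_force: [-0.8, 1.2, -0.6]
width: 0.999
grip_force: 0.0
```

```bash
cat > circ.py <<'E'
from h import *
from scipy.optimize import least_squares
def ring(X,c,zlo,zhi):
    P=X[(X[:,2]>zlo)&(X[:,2]<zhi)]; r=np.hypot(*(P[:,:2]-c).T); P=P[r<.05]
    def outer(c):  # band 28..45 inlier hinge
        r=np.hypot(*(P[:,:2]-c).T); return np.r_[np.maximum(r-.045,0),np.maximum(RI-r,0)]
    RI={.1:.028,.07:.0235,.04:.017}[min((.1,.07,.04),key=lambda q:abs(q-(zlo+zhi)/2))]
    f=least_squares(outer,c,loss='soft_l1',f_scale=.001); return f.x.round(4),len(P),np.median(P[:,2]).round(4)
E
python3 - <<'E'
from circ import *
import time
s=sense();print(s['tool_pos'],s['time'])
im,d,p=snap('wrist','w1'); np.savez('w1.npz',im=im,d=d,R=p['R'],t=p['t'],mtx=p['mtx'])
Xs={'wrist':cloud(d,p)}
for n in('top','side'):
    z=np.load(n+'.npz'); Xs[n]=cloud(z['d'],z)
for n,X in Xs.items():
    for a,b in((.096,.102),(.066,.072),(.036,.042)): print(n,a,*ring(X,np.array([.466,-.284]),a,b))
E
```

```text
[ 0.43513254 -0.2655603   0.27894174] 2.9
wrist 0.096 [ 0.4661 -0.2844] 2118 0.0986
wrist 0.066 [ 0.4595 -0.2834] 699 0.0685
wrist 0.036 [ 0.4543 -0.2829] 544 0.0386
top 0.096 [ 0.4672 -0.2873] 723 0.0994
top 0.066 [ 0.4641 -0.2806] 250 0.0693
top 0.036 [ 0.4662 -0.2827] 216 0.0394
side 0.096 [ 0.4652 -0.2829] 317 0.0987
side 0.066 [ 0.465  -0.2833] 274 0.0688
side 0.036 [ 0.466  -0.2819] 235 0.0389
```

View pics/w1.png

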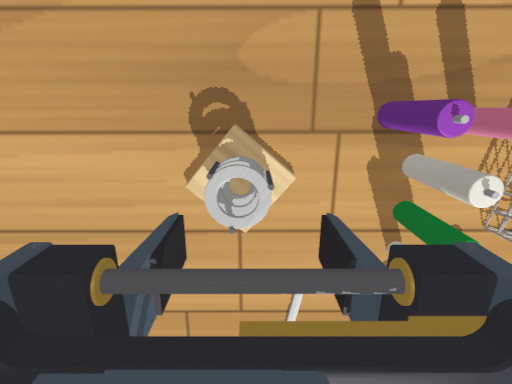

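Wrist view: the gauge's top ring is centred at (238,193), clear of the fingers, with the thick white leg at (450,180). The three views agree on the gauge within 3 mm, at about (.466,-.284) and height .099. Next I'll go above the leg.

>>> carry_out(rows="25 275 0 0 0 0;25 275 0 0 0 0;25 275 0 0 0 0;25 275 0 0 0 0;25 275 0 0 0 0;25 275 0 0 0 0;25 275 0 0 0 0;25 275 0 0 0 0")

```text
time: 3.62
tool_pos: [0.4074, 0.0177, 0.2795]
tcp_rot: [3.14, -0.0, -3.137]
wrist_force: [-0.3, -0.1, 0.3]
width: 1.001
grip_force: 0.0
```

```bash
python3 - <<'E'
from circ import *
s=sense();print(s['tool_pos'],s['time'],s['qd'].round(3) if hasattr(s['qd'],'round') else '')
im,d,p=snap('wrist','w2'); np.savez('w2.npz',im=im,d=d,R=p['R'],t=p['t'],mtx=p['mtx'])
z1=np.load('w1.npz')
for n,X in(('w2',cloud(d,p)),('w1',cloud(z1['d'],z1))):
  for nm,c in(('thick',(.443,-.001)),('green',(.524,-.005)),('pink',(.372,.067)),('purple',(.363,-.053))):
    r=np.hypot(*(X[:,:2]-c).T); P=X[r<.035]; S=P[(P[:,2]>.03)&(P[:,2]<.142)]; T=P[(P[:,2]>.144)&(P[:,2]<.153)]
    if len(S)<20: continue
    f=least_squares(lambda q:np.hypot(S[:,0]-q[0],S[:,1]-q[1])-q[2],[*c,.018],loss='soft_l1',f_scale=.002).x
    e=cv2.minEnclosingCircle((T[:,:2]*1000).astype(np.float32)) if len(T) else 0
    print(n,nm,len(S),f.round(4),e,len(T),np.median(T[:,2]))
E
python3 go.py .443 -.001 .18 3.1416
```

```text
[0.40736884 0.01768849 0.27952829] 3.6167 [-0.087  0.017 -0.022 -0.024 -0.005 -0.109]
w2 thick 607 [4.439e-01 3.000e-04 1.980e-02] ((443.49755859375, 0.35745948553085327), 20.03359603881836) 787 0.14847953188912183
w2 green 842 [ 0.524  -0.0033  0.0197] ((515.2347412109375, -2.8737025260925293), 17.513046264648438) 210 0.14812041866149728
w2 pink 328 [0.3724 0.0688 0.0197] ((372.1889343261719, 68.60075378417969), 19.718120574951172) 956 0.1484740100860415
w2 purple 409 [ 0.3635 -0.0515  0.0198] ((363.4725036621094, -51.17280197143555), 19.80240249633789) 985 0.14852301434161808
w1 thick 1736 [4.438e-01 3.000e-04 1.970e-02] ((443.9397888183594, -0.8649616241455078), 20.282062530517578) 882 0.14831899995275674
w1 green 1450 [ 0.524  -0.0034  0.0197] ((508.9232177734375, -2.0710434913635254), 12.538851737976074) 47 0.1468211230777735
w1 pink 1143 [0.3723 0.0687 0.0196] 0 0 nan
w1 purple 1546 [ 0.3634 -0.0515  0.0197] ((363.1226806640625, -52.16706085205078), 19.908205032348633) 1102 0.1484117856940813
t 3.67 pos [0.408  0.0157 0.2795] rot [ 3.141  0.    -3.137] F [ 0.3 -0.1 -0.1] w 0.999 g 0.0 q6 [-0.11 -1.68]
ROW -34.9 -17.0 99.5 0.0 0.0 0.005 dist 107.0
  return _methods._mean(a, axis=axis, dtype=dtype,
  ret = ret.dtype.type(ret / rcount)
```

>>> carry_out(rows="-18 -8 40 0 0 .005;-36 -16 80 0 0 .005;-36 -16 90 0 0 .005;-36 -16 90 0 0 .005;-36 -16 90 0 0 .005;-36 -16 90 0 0 .005")

```text
time: 4.17
tool_pos: [0.4454, -0.0032, 0.1905]
tcp_rot: [-3.141, 0.001, 3.137]
wrist_force: [0.9, -0.3, 0.9]
width: 0.998
grip_force: 0.0
```

```bash
python3 go.py .4438 .0003 .101 3.1416
```

```text
t 4.17 pos [ 0.4454 -0.0032  0.1905] rot [-3.141e+00  1.000e-03  3.137e+00] F [ 0.9 -0.3  0.9] w 0.998 g 0.0 q6 [-0.14 -1.71]
ROW 1.7 3.5 89.5 -0.0 0.001 -0.005 dist 90.0
```

>>> carry_out(rows="2 3.5 20 0 0 -.005;2 3.5 45 0 0 -.005;2 3.5 68 0 0 -.005;2 3.5 85 0 0 -.005;2 3.5 89.5 0 0 -.005;2 3.5 89.5 0 0 -.005;2 3.5 89.5 0 0 -.005;2 3.5 89.5 0 0 -.005")

```text
time: 4.83
tool_pos: [0.4443, 0.0003, 0.1012]
tcp_rot: [-3.141, 0.002, -3.141]
wrist_force: [0.5, -0.1, 0.0]
width: 1.0
grip_force: 0.0
```

>>> carry_out(rows="0 0 0 0 0 0;0 0 0 0 0 0;0 0 0 0 0 0;0 0 0 0 0 0;0 0 0 0 0 0;0 0 0 0 0 0;0 0 0 0 0 0;0 0 0 0 0 0", claw=-1, force=20)

```text
time: 5.5
tool_pos: [0.4434, 0.0004, 0.0998]
tcp_rot: [3.142, -0.0, -3.141]
wrist_force: [-0.3, -0.8, -0.4]
width: 0.449
grip_force: 0.0
```

```bash
python3 go.py .4438 .0003 .241 3.1416
```

```text
t 5.5 pos [4.434e-01 4.000e-04 9.980e-02] rot [ 3.142 -0.    -3.141] F [-0.3 -0.8 -0.4] w 0.449 g 0.0 q6 [-0.13 -1.7 ]
ROW -0.4 -0.1 -141.2 0.0 -0.0 0.0 dist 141.0
```

>>> carry_out(rows="0 0 0 0 0 0;0 0 0 0 0 0;0 0 0 0 0 0;0 0 0 0 0 0;0 0 0 0 0 0", force=30)

```text
time: 5.92
tool_pos: [0.4434, 0.0004, 0.0998]
tcp_rot: [3.142, -0.0, -3.141]
wrist_force: [-0.6, -0.2, -0.7]
width: 0.436
grip_force: 30.0
```

>>> carry_out(rows="0 0 -10 0 0 0;0 0 -30 0 0 0;0 0 -60 0 0 0;0 0 -95 0 0 0;0 0 -125 0 0 0;0 0 -140 0 0 0;0 0 -140 0 0 0;0 0 -140 0 0 0")

```text
time: 6.58
tool_pos: [0.4436, 0.0004, 0.2401]
tcp_rot: [-3.141, 0.002, -3.141]
wrist_force: [-1.4, -0.2, -1.3]
width: 0.436
grip_force: 30.0
```

```bash
python3 go.py .466 -.284 .241 3.1416
```

```text
t 6.58 pos [4.436e-01 4.000e-04 2.401e-01] rot [-3.141e+00  2.000e-03 -3.141e+00] F [-1.4 -0.2 -1.3] w 0.436 g 30.0 q6 [-0.13 -1.7 ]
ROW -22.3 -284.4 -0.8 -0.0 0.002 0.0 dist 285.0
```

>>> carry_out(rows="-1.5 -15 0 0 0 0;-4 -45 0 0 0 0;-7 -85 0 0 0 0;-10 -125 0 0 0 0;-13 -165 0 0 0 0;-16 -205 0 0 0 0;-19 -242 0 0 0 0;-21 -267 0 0 0 0")

```text
time: 7.25
tool_pos: [0.4637, -0.2695, 0.2379]
tcp_rot: [3.141, -0.002, 3.14]
wrist_force: [-0.2, 0.3, -0.8]
width: 0.431
grip_force: 30.0
```

```bash
python3 go.py .466 -.2845 .205 3.1416
```

```text
t 7.25 pos [ 0.4637 -0.2695  0.2379] rot [ 3.141e+00 -2.000e-03  3.140e+00] F [-0.2  0.3 -0.8] w 0.431 g 30.0 q6 [-0.64 -2.21]
ROW -2.4 -15.0 32.9 0.001 -0.002 -0.001 dist 36.0
```

>>> carry_out(rows="-1.5 -10 5 0 0 0;-1.5 -18 15 0 0 0;-1.5 -18 25 0 0 0;-1.5 -18 28 0 0 0;-1.5 -18 28 0 0 0;-1.5 -18 28 0 0 0;-1.5 -18 28 0 0 0;-1.5 -18 28 0 0 0")

```text
time: 7.92
tool_pos: [0.4663, -0.2841, 0.2123]
tcp_rot: [-3.141, 0.001, -3.141]
wrist_force: [0.3, 0.2, -0.2]
width: 0.432
grip_force: 30.0
```

```bash
python3 go.py .466 -.2845 .141 3.1416; python3 - <<'E'
from circ import *
ims=[]
for n,o in(('wrist','w3'),('side','s3'),('top','t3')):
    im,d,p=snap(n,o); X=cloud(d,p)
    r=np.hypot(*(X[:,:2]-[.466,-.2845]).T)
    S=X[(r<.03)&(X[:,2]>.125)&(X[:,2]<.185)]
    f=least_squares(lambda q:np.hypot(S[:,0]-q[0]-q[3]*(S[:,2]-.15),S[:,1]-q[1]-q[4]*(S[:,2]-.15))-.02,[.466,-.2845,0,0,0],loss='soft_l1',f_scale=.002).x
    print(n,'leg',len(S),f.round(4),'ring',*ring(X,np.array([.466,-.284]),.096,.102))
    u,v=proj(np.array([.466,-.2845,.12]),p); c=im[max(v-50,0):v+50,max(u-66,0):u+66]; ims.append(cv2.resize(c,(396,300)))
cv2.imwrite('pics/c3.png',np.hstack(ims[:2])[:,:,::-1])
E
```

```text
t 7.92 pos [ 0.4663 -0.2841  0.2123] rot [-3.141e+00  1.000e-03 -3.141e+00] F [ 0.3  0.2 -0.2] w 0.432 g 30.0 q6 [-0.66 -2.23]
ROW 0.3 -0.4 71.3 -0.0 0.001 0.001 dist 71.0
wrist leg 795 [ 4.6710e-01 -2.8390e-01 -7.0978e+00 -1.0000e-03  2.7000e-03] ring [ 0.4656 -0.2849] 2508 0.0986
side leg 299 [ 4.6520e-01 -2.8440e-01  6.0058e+00 -3.4000e-03  3.7000e-03] ring [ 0.4654 -0.2834] 260 0.0989
top leg 3 [ 0.4673 -0.2857  0.     -0.0104  0.0229] ring [ 0.4669 -0.2854] 294 0.0995
```

View pics/c3.png

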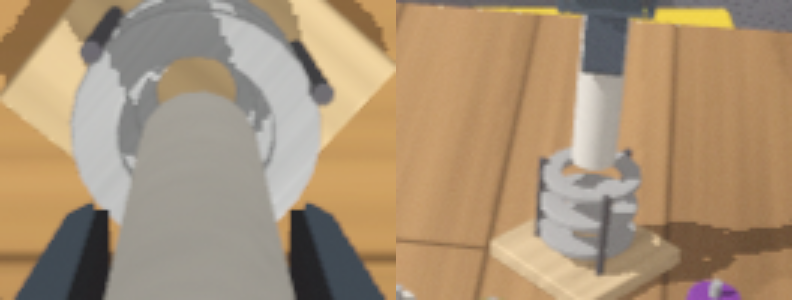

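Crop: wrist (left) shows the held leg over the middle of the ring; side (right) shows it upright above the mouth. Offsets are about 1 mm, so it can go down.

>>> carry_out(rows=".5 -.3 8 0 0 0;.5 -.3 17 0 0 0;.5 -.3 26 0 0 0;.5 -.3 35 0 0 0;.5 -.3 44 0 0 0;.5 -.3 53 0 0 0;.5 -.3 60 0 0 0;.5 -.3 63 0 0 0")

```text
time: 8.73
tool_pos: [0.465, -0.2846, 0.1474]
tcp_rot: [3.141, -0.001, -3.141]
wrist_force: [-0.1, -0.1, -1.9]
width: 0.432
grip_force: 30.0
```

>>> carry_out(rows="0 0 2 0 0 0;0 0 4 0 0 0;0 0 5 0 0 0;0 0 6 0 0 0;0 0 7 0 0 0;0 0 8 0 0 0")

```text
time: 9.23
tool_pos: [0.4656, -0.2849, 0.1409]
tcp_rot: [-3.141, 0.0, -3.141]
wrist_force: [1.1, 0.4, -0.8]
width: 0.431
grip_force: 30.0
```

>>> carry_out(rows="0 0 .5 0 0 0;0 0 1 0 0 0;0 0 1.5 0 0 0;0 0 1.5 0 0 0;0 0 1.5 0 0 0")

```text
time: 9.65
tool_pos: [0.4656, -0.285, 0.1397]
tcp_rot: [-3.141, 0.0, -3.141]
wrist_force: [-0.9, 0.0, 5.9]
width: 0.435
grip_force: 30.0
```

Contact at TCP z .1397, so the foot is at about .040, with 6 N on the ring. I'll let it rest there.

>>> carry_out(rows="0 0 .3 0 0 0;0 0 .3 0 0 0;0 0 .3 0 0 0;0 0 .3 0 0 0;0 0 .3 0 0 0;0 0 .3 0 0 0;0 0 .3 0 0 0;0 0 .3 0 0 0")

```text
time: 10.32
tool_pos: [0.4657, -0.285, 0.1397]
tcp_rot: [-3.141, 0.001, -3.141]
wrist_force: [-1.9, 1.4, 10.1]
width: 0.434
grip_force: 30.0
```

>>> carry_out(rows="0 0 0 0 0 0;0 0 0 0 0 0;0 0 0 0 0 0;0 0 0 0 0 0;0 0 0 0 0 0;0 0 0 0 0 0;0 0 0 0 0 0;0 0 0 0 0 0")

```text
time: 10.98
tool_pos: [0.4657, -0.285, 0.1396]
tcp_rot: [-3.141, 0.001, -3.141]
wrist_force: [-1.8, 1.5, 9.4]
width: 0.434
grip_force: 30.0
```

```bash
python3 - <<'E'
from h import *
snap('side','s4'); im=cv2.imread('pics/s4.png'); cv2.imwrite('pics/c4.png',cv2.resize(im[50:170,220:360],(560,480)))
print(sense()['wrist_force'],sense()['tool_pos'])
E
```

```text
[-1.77593452  0.92691576  9.35134997] [ 0.46568856 -0.28504007  0.13966626]
```

View pics/c4.png

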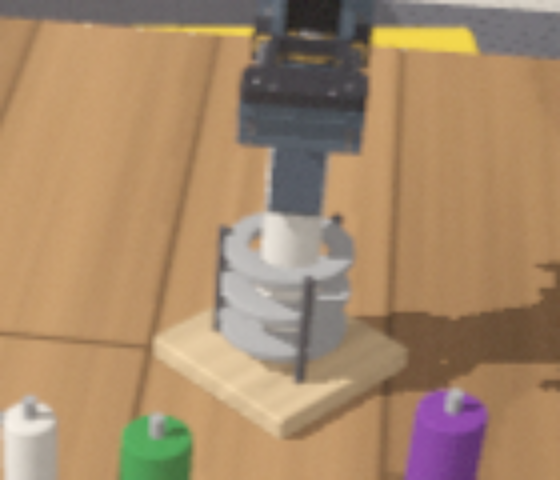

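The leg stands in the gauge through the top and middle rings, at crop (290,240), and the force confirms it is stopped. I'll lift it straight out.

>>> carry_out(rows="0 0 -8 0 0 0;0 0 -22 0 0 0;0 0 -42 0 0 0;0 0 -65 0 0 0;0 0 -95 0 0 0;0 0 -130 0 0 0;0 0 -155 0 0 0;0 0 -165 0 0 0")

```text
time: 11.7
tool_pos: [0.4664, -0.2856, 0.3083]
tcp_rot: [-3.138, 0.004, -3.141]
wrist_force: [-0.2, 0.5, 0.3]
width: 0.436
grip_force: 30.0
```

>>> carry_out(rows="0 10 0 0 0 0;0 35 0 0 0 0;0 72 0 0 0 0;0 112 0 0 0 0;0 152 0 0 0 0;0 192 0 0 0 0;0 232 0 0 0 0;0 270 0 0 0 0")

```text
time: 12.37
tool_pos: [0.4638, -0.0122, 0.3025]
tcp_rot: [3.141, -0.002, -3.141]
wrist_force: [0.9, -0.2, -1.2]
width: 0.435
grip_force: 30.0
```

```bash
python3 go.py .460 .286 .30 3.1416
```

```text
t 12.37 pos [ 0.4638 -0.0122  0.3025] rot [ 3.141e+00 -2.000e-03 -3.141e+00] F [ 0.9 -0.2 -1.2] w 0.435 g 30.0 q6 [-0.16 -1.73]
ROW 3.7 298.2 2.7 0.001 -0.002 0.0 dist 298.0
```

>>> carry_out(rows="3 40 0 0 0 0;3 80 0 0 0 0;3 120 0 0 0 0;3 160 0 0 0 0;3 200 0 0 0 0;3 240 0 0 0 0;3 275 0 0 0 0;3 297 0 0 0 0")

```text
time: 13.03
tool_pos: [0.4605, 0.2854, 0.3021]
tcp_rot: [-3.141, -0.003, -3.139]
wrist_force: [0.6, -0.7, -1.3]
width: 0.437
grip_force: 30.0
```

>>> carry_out(rows="0 0 5 0 0 0;0 0 20 0 0 0;0 0 45 0 0 0;0 0 75 0 0 0;0 0 105 0 0 0;0 0 135 0 0 0;0 0 160 0 0 0;0 0 175 0 0 0")

```text
time: 13.7
tool_pos: [0.4595, 0.2809, 0.1251]
tcp_rot: [-3.139, -0.005, 3.142]
wrist_force: [-1.4, 0.3, -1.2]
width: 0.434
grip_force: 30.0
```

```bash
python3 go.py .460 .286 .108 3.1416
```

```text
t 13.7 pos [0.4595 0.2809 0.1251] rot [-3.139 -0.005  3.142] F [-1.4  0.3 -1.2] w 0.434 g 30.0 q6 [ 0.44 -1.13]
ROW -0.6 5.1 17.0 -0.002 -0.005 -0.0 dist 18.0
```

Foot now at about .025. I'll lower gently to the floor (TCP about .106) and then release.

>>> carry_out(rows="0 0 5 0 0 0;0 0 10 0 0 0;0 0 14 0 0 0;0 0 16 0 0 0;0 0 17.5 0 0 0;0 0 18.5 0 0 0;0 0 19 0 0 0;0 0 19 0 0 0")

```text
time: 14.37
tool_pos: [0.4625, 0.2822, 0.1103]
tcp_rot: [3.141, 0.001, -3.141]
wrist_force: [-0.3, -0.1, -1.0]
width: 0.433
grip_force: 30.0
```

>>> carry_out(rows="0 0 0 0 0 0;0 0 0 0 0 0;0 0 0 0 0 0;0 0 0 0 0 0;0 0 0 0 0 0;0 0 0 0 0 0;0 0 0 0 0 0;0 0 0 0 0 0", claw=1)

```text
time: 15.03
tool_pos: [0.4623, 0.2821, 0.11]
tcp_rot: [-3.142, -0.0, -3.141]
wrist_force: [-0.5, -0.1, 0.2]
width: 0.979
grip_force: 0.0
```

>>> carry_out(rows="0 0 -10 0 0 0;0 0 -30 0 0 0;0 0 -60 0 0 0;0 0 -95 0 0 0;0 0 -130 0 0 0;0 0 -150 0 0 0;0 0 -160 0 0 0;0 0 -160 0 0 0")

```text
time: 15.7
tool_pos: [0.4632, 0.2826, 0.2726]
tcp_rot: [3.14, 0.004, -3.141]
wrist_force: [0.5, 0.9, -0.2]
width: 0.999
grip_force: 0.0
```

```bash
python3 - <<'E'
from h import *
a,_,_=snap('side','s5'); b,_,_=snap('top','t5'); cv2.imwrite('pics/c5.png',np.hstack([cv2.resize(a,(400,300)),cv2.resize(b,(400,300))])[:,:,::-1])
s=sense();print(s['time'],s['tool_pos'],s['width'])
E
```

```text
15.8 [0.46195279 0.28194487 0.26935717] 0.9952804470267437
```

View pics/c5.png

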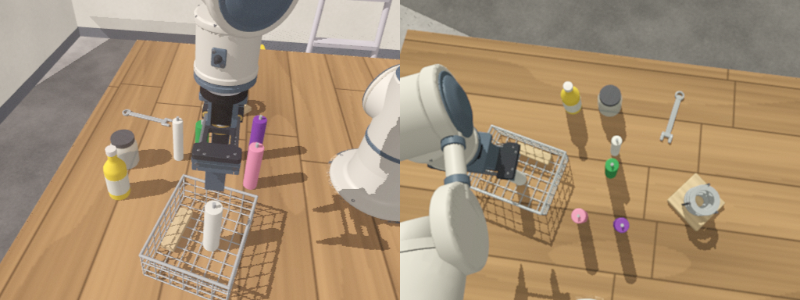

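The thick leg stands in the basket (left view, 213,225). The slim leg (178,138), glue, jar, wrench and decoys are all where they were, and the gripper is clear.

```bash
python3 -c "
from plant import *
print(close_job())"
```

```text
the job is handed in; nothing more can be done
None
```

The thick leg went into the gauge, rested on the bottom ring for about a second (up to 10 N), and now stands in the reject basket; the slim leg and everything else were left untouched, and I handed the job in at 15.8 s.

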